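# Turn the sample leaf over on its flip stand

### The job

On the serviceware counter stand two flip stands, each with one rigid leaf ajar on a spine. With the fingertips, push the leaf that carries the round sample up and over its spine, and press it down until it lies flat on the other side, so the customer sees its back. Do not pinch the leaf between the fingers, leave the leaf with the oblong sample as it is, disturb nothing else on the counter, and finish clear of everything.

Things in the scene. Friction and masses are not known exactly. Their poses are not given: they have to be found in the camera images.
- round_leaf (a joint): Angle (rad) of the round-sample leaf: 0 = level on the robot's side of the spine (stand -x), 1.57 = upright, 3.14 = level on the far side (stand +x), its stop. Starts ajar, 0.3 to 0.6. The hinge is stiff (0.14 N m friction, no spring): the leaf stays where it is left, needs about 2 N at the free edge to move, and does not fall flat by itself.
- round_stand: Fixed stand of the round-sample leaf: flat steel foot 210 (x) by 106 (y) by 8 mm high, origin at its underside centre; spine along y above it; two cheeks 42 mm high at y = +-49 mm beside the spine; two rubber rest bars 22 mm high at x = +-45 mm, 64 mm long in y. Beyond the bars the room under the ajar leaf is free down to the foot.
- round_spine (a point): Middle of the spine (hinge line) of the round-sample leaf, 30 mm above the table; axes are the stand's: y along the spine, -x to the robot's side at yaw 0, z up.
- round_edge (a point): Middle of the free edge of the round-sample leaf, 90 mm from the spine line.
- round_board (a point): Middle of the round-sample leaf, 51 mm from the spine, moving with it: white back board 4 mm thick, 80 mm wide (along y, the spine), reaching from 12 to 90 mm from the spine; on its face (+z) a 2 mm grey sheet, 7 mm short of the free edge, with a steel disc 56 mm across, 4 mm high. The free edge lies to its -x. The face is up at angle 0; the back looks to the robot when upright, and up at 3.14.
- oblong_leaf (a joint): Angle (rad) of the oblong-sample leaf: 0 = level on the robot's side of the spine (stand -x), 1.57 = upright, 3.14 = level on the far side (stand +x), its stop. Starts ajar, 0.3 to 0.6. The hinge is stiff (0.14 N m friction, no spring): the leaf stays where it is left, needs about 2 N at the free edge to move, and does not fall flat by itself.
- oblong_stand: Fixed stand of the oblong-sample leaf: flat steel foot 210 (x) by 106 (y) by 8 mm high, origin at its underside centre; spine along y above it; two cheeks 42 mm high at y = +-49 mm beside the spine; two rubber rest bars 22 mm high at x = +-45 mm, 64 mm long in y. Beyond the bars the room under the ajar leaf is free down to the foot.
- oblong_spine (a point): Middle of the spine (hinge line) of the oblong-sample leaf, 30 mm above the table; axes are the stand's: y along the spine, -x to the robot's side at yaw 0, z up.
- oblong_edge (a point): Middle of the free edge of the oblong-sample leaf, 90 mm from the spine line.
- oblong_board (a point): Middle of the oblong-sample leaf, 51 mm from the spine, moving with it: white back board 4 mm thick, 80 mm wide (along y, the spine), reaching from 12 to 90 mm from the spine; on its face (+z) a 2 mm grey sheet, 7 mm short of the free edge, with a steel bar 62 mm (y) by 26 mm, 4 mm high. The free edge lies to its -x. The face is up at angle 0; the back looks to the robot when upright, and up at 3.14.
- cup: Steel cup, 56 mm across, 70 mm high, standing between the two stands; loose, leave it alone. Origin at the centre of its underside.
- bowl: Steel bowl, 120 mm across, 55 mm high, beyond the stands; loose, leave it alone. Origin at the centre of its underside.
- dish: Small brass plate, 90 mm across, 20 mm high, on the robot's side of the cup; loose, leave it alone. Origin at the centre of its underside.
- kettle: Steel kettle, 160 mm across, 175 mm high with its arched handle, spout to one side, to the left; loose, leave it alone. Origin at the centre of its underside.
- pot: Lidded steel pot, 164 mm across (222 mm over its two handles), 135 mm high, to the right; loose, leave it alone. Origin at the centre of its underside.
- flask: Glass bottle, 64 mm across, 170 mm high, far left; loose, leave it alone. Origin at the centre of its underside.
- mug: White mug, 76 mm across, 85 mm high, far right; loose, leave it alone. Origin at the centre of its underside.

How it is judged:
By the outcome, as a careful person would: the job done as asked, in the order asked, and still so for the second after the job is handed in, with the robot touching nothing.
It also fails if it takes over 40 s, if anything falls off the work surface, if the arm or the gripper's body presses on something with over 40 N, if the wrist force passes 120 N, or if a joint passes its speed limit or range.

### The arm

A 6-joint arm with a two-finger parallel gripper is mounted at the origin on the work surface. World frame = base frame: x ahead of the robot, y to its left, z up, the work surface at z = 0. Lengths are in m, angles in degrees, forces in N, time in s.
With the tool pointing down it reaches from about 0.25 to 0.725 m from the base axis. Payload 9.7 kg.
Tool frame: the origin (TCP) lies on the centre line of the jaws, within the pads' length; the fingertips stand 19 mm ahead of it and the grasp point (between the pads) is the TCP; z points along the fingers, y is the direction in which the jaws open and shut (so a half turn about z gives the same grasp; the last joint's range is limited). The gripper opens to 85 mm and grips with 20 to 120 N. Pads are 22 mm wide; open, the fingers measure 114 mm over their backs; the gripper's body (76 mm by 85 mm) begins 54 mm behind the grasp point. The pads swing forward as they close: fully open they stand 13 mm farther back than shut.
Start: joints at [76.776, 4.979, 10.078, 95.1, 0, 90], TCP at [0.126, 0.535, 0.25] pointing down, gripper open.
Joint ranges: [-179.16, 179.16], [-48.56, 103.87], [-65.8, 70.77], [-126.05, 130.52], [-82.76, 87.17], [-180, 180]. Speed limits (degrees/s): [127.2, 127.2, 147.25, 180, 180, 180].

### API

Orientations are given as [roll, pitch, yaw] about the fixed x, y, z axes, in that order (R = Rz(yaw) Ry(pitch) Rx(roll)).
In Python, from workcell import bot gives the robot as it stands.
- The arm moves only by the tool servo_tool, never from a script. Its argument "motion" is a list that holds one entry, the list of rows, each a list of 6 numbers: the shift along the tool's x, y, z in mm, then the turn, a rotation vector about the tool's x, y, z in rad. A call has 1 to 5 rows; each row shifts and turns the commanded pose from where the row before left it, along the tool's axes as they then stand; what a row does not reach is not made up. A row lasts 1/10 s, in which the tool goes at most 50 mm and 8.59 degrees, less where a joint would pass 70% of its speed; a pose out of reach is approached as far as the arm can. A call is refused whole if a number of a shift passes 50 or a number of a turn 0.15, either way. A call with a gripper value outside its range is refused whole. "gripper" is the finger opening in mm, from 0 to 85.4, set as the call begins (left out, the last holds). The fingers move at their own pace and stop on an object; "newtons" is the grip in N (left out, the last holds). Time passes only in rows, so rows that do not move let the fingers close. It gives the time, the measured TCP pose, the force and the opening at its end, in the units of the state.
- bot.get_obs(): the state, without advancing time (a new reading comes with each control period).
- bot.camera(name): name is "scene" or "top" or "wrist"; returns a dict with "color" (420x560x3 uint8, red, green, blue), "fx", "fy", "cx", "cy" (pixels), "k1" (the pictures are not rectified: a ray, as slopes to the right and down, at radius r is drawn at 1 + k1 r^2 times it, then the intrinsics apply), "R" (3x3) and "t" (3): a world point X has camera coordinates R X + t. Camera axes: x right, y down, z forward; pixel columns grow to the right and rows downward; lengths in m; the calibration is good to about 2 mm. A picture is of the moment at which its call begins. There is no depth.
- bot.job_done(): hands the job in, once; it reports no verdict.
Trained networks look in a picture, given as the dict that the camera call returned (one of the last four; its "shot" number tells which), for a name from the list of things; names that differ only in an ending like _2 or _b are one class to them, and where a whole thing is asked for, a point or a joint stands for the part that bears it (a point fixed in the world has none). Each returns a list of dicts, best first, with "confidence" (0 to 1); they miss things now and then, are a little off and sometimes report something else, mostly with a low value. They report only what shows in the picture. A call takes as long as a camera call.
- bot.look_for(picture, label): "rect" ([left, top, width, height] in pixels, round what is visible of it).
The state is a dict: "time": time; "q": joint angles; "qd": joint speeds; "joint_efforts": joint torques, N m; "ee_pos": TCP position; "tcp_rot": TCP orientation; "wrist_force": force on the tool from outside, world axes, zero at the start; "torque": the same for the moment, N m; "opening": finger opening in m.
Only numpy, scipy, OpenCV 4.12 (cv2) and the standard library are available. Lean on these libraries where they do the work, as an engineer would, in place of code of your own. Each camera call takes 0.05 s, during which the arm holds its last target.

## Working session

There is one attempt and no reset: what is moved stays moved. The work goes in short steps, Python scripts to look and compute and a tool call to move; the robot and the scene stay as the last step left them, time stands still between calls to the robot, and variables do not carry over. Pictures are saved under pics/ and viewed, and the job is handed in when it is done.

Besides the shell and the picture viewer there is one more tool, called as name(argument=value, ...) on one line, values as JSON. servo_tool: Moves the arm, as the interface text tells. Its arguments: {"type":"object","properties":{"motion":{"type":"array","items":{"type":"array","items":{"type":"array","items":{"type":"number"}}}},"gripper":{"type":"number"},"newtons":{"type":"number"}},"required":["motion"]}

```bash
mkdir -p pics; ls; cat > h.py <<'E'
from workcell import bot
import numpy as np, cv2
def save(p,name): cv2.imwrite('pics/'+name+'.png',p["color"][:,:,::-1])
def ray(p,u,v):
    x=(u-p["cx"])/p["fx"]; y=(v-p["cy"])/p["fy"]
    a,b=x,y
    for _ in range(20):
        s=1+p["k1"]*(a*a+b*b); a,b=x/s,y/s
    R=np.array(p["R"]);t=np.array(p["t"])
    return -R.T@t, R.T@np.array([a,b,1.])
def at_z(p,u,v,z):
    c,d=ray(p,u,v); return c+d*(z-c[2])/d[2]
def proj(p,X):
    c=np.array(p["R"])@np.array(X)+np.array(p["t"]); a,b=c[0]/c[2],c[1]/c[2]
    s=1+p["k1"]*(a*a+b*b); return np.array([p["fx"]*a*s+p["cx"],p["fy"]*b*s+p["cy"]])
E
python3 - <<'E'
from h import *
for n in ["scene","top"]:
    p=bot.camera(n); save(p,n+"0")
    print(n,-np.array(p["R"]).T@p["t"],p["fx"],p["k1"])
    for l in ["round_leaf","round_stand","round_spine","round_edge","round_board","oblong_stand","oblong_board","cup","bowl","dish","kettle","pot"]:
        print(l,[(np.round(d["rect"]),round(d["confidence"],2)) for d in bot.look_for(p,l)[:2]])
print(bot.get_obs())
E
```

```text
pics
scene [1.38070667 0.0460531  1.12186896] 424.93492615001963 -0.072112215134043
round_leaf [(array([230., 181.,  21.,  30.]), 0.74), (array([213., 179.,  42.,  62.]), 0.59)]
round_stand [(array([226., 182.,  23.,  31.]), 0.25)]
round_spine [(array([217., 184.,  37.,  58.]), 0.87), (array([324., 191.,  24.,  28.]), 0.67)]
round_edge [(array([226., 181.,  24.,  29.]), 0.89)]
round_board [(array([226., 179.,  27.,  32.]), 0.57)]
oblong_stand [(array([314., 190.,  37.,  64.]), 0.93)]
oblong_board [(array([321., 186.,  25.,  33.]), 0.75)]
cup [(array([280., 202.,  18.,  25.]), 0.62)]
bowl [(array([265., 251.,  42.,  42.]), 0.81)]
dish [(array([282., 155.,  23.,  19.]), 0.79)]
kettle [(array([417., 192.,  65.,  54.]), 0.78), (array([229., 178.,  22.,  34.]), 0.6)]
pot [(array([108., 166.,  66.,  57.]), 0.8)]
top [ 0.31760321 -0.02126045  1.66836256] 526.051124007041 -0.1317384901417213
round_leaf [(array([307., 212.,  29.,  28.]), 0.94), (array([301., 184.,  36.,  68.]), 0.61)]
round_stand [(array([302., 184.,  34.,  67.]), 0.9)]
round_spine [(array([300., 186.,  36.,  67.]), 0.65)]
ro
[... 593 characters left out ...]
 50.]), 0.64)]
pot [(array([386., 197.,  72.,  55.]), 0.78)]
{'time': 1.3, 'q': array([7.67761199e+01, 4.97973377e+00, 1.00773020e+01, 9.50992590e+01,
       2.38486681e-04, 8.99999939e+01]), 'qd': array([ 0.07442325, -0.01688979,  0.00551584, -0.0755006 , -0.06957209,
       -0.00081795]), 'joint_efforts': array([-8.82360928e-04, -5.20097673e+01,  4.64858866e+01,  1.49103722e-03,
       -7.33286925e-05, -3.35165453e-06]), 'ee_pos': array([0.12581381, 0.5354109 , 0.25026797]), 'tcp_rot': array([-1.79998309e+02, -2.38486862e-04,  1.66776126e+02]), 'wrist_force': array([0.05559837, 1.16063959, 0.75220411]), 'torque': array([-0.0153523 ,  0.01045962, -0.01377369]), 'opening': 0.085213327502856}
```

```bash
python3 - <<'E'
import cv2
a=cv2.imread('pics/top0.png')[140:290,60:470]; cv2.imwrite('pics/top0c.png',cv2.resize(a,None,fx=1.95,fy=1.95,interpolation=cv2.INTER_CUBIC))
a=cv2.imread('pics/top0.png')[170:270,285:385]; cv2.imwrite('pics/top0d.png',cv2.resize(a,None,fx=6,fy=6,interpolation=cv2.INTER_CUBIC))
a=cv2.imread('pics/scene0.png')[130:310,90:500]; cv2.imwrite('pics/scene0c.png',cv2.resize(a,None,fx=1.9,fy=1.9,interpolation=cv2.INTER_CUBIC))
E
```

```text
(no output)
```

View pics/top0c.png

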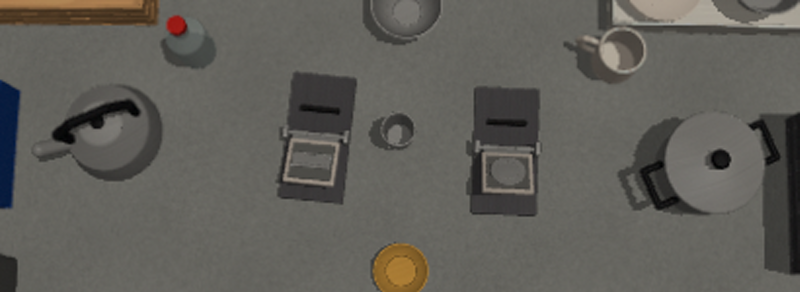

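View pics/top0d.png

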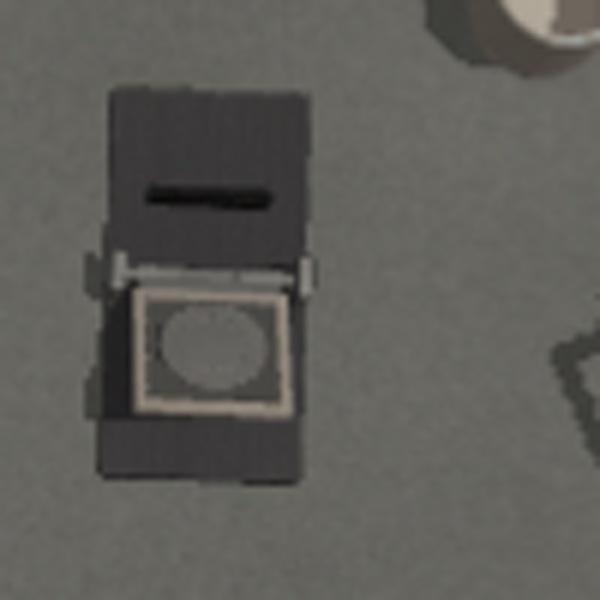

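View pics/scene0c.png

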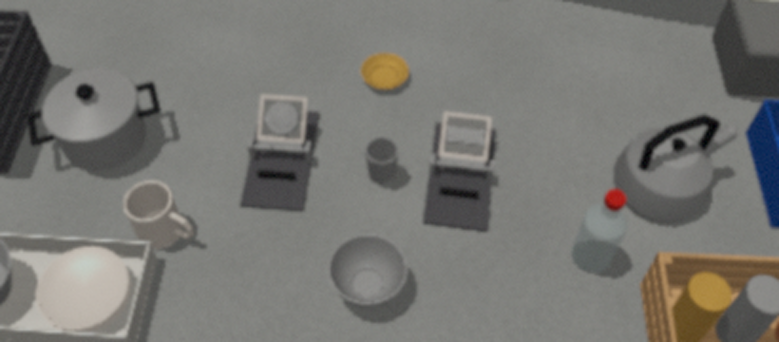

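```bash
python3 - <<'E'
from h import *
from scipy.optimize import least_squares
p=bot.camera("top"); s=bot.camera("scene"); save(s,"s1"); save(p,"t1")
c=lambda a:(285+a[0]/6-.5,170+a[1]/6-.5)
F=[at_z(p,*c(a),.008) for a in [(110,88),(310,94),(302,483),(98,478)]]
for f in F: print(f.round(4))
ctr=np.mean(F,0); d=(F[0]+F[1]-F[2]-F[3])/2; print(ctr,np.linalg.norm(d),np.degrees(np.arctan2(d[1],d[0])))
e=[c(a) for a in [(132,415),(294,418)]]
for al in np.arange(.3,.7,.05):
    print(round(al,2),[at_z(p,*q,.03+.09*np.sin(al)).round(4)[:2] for q in e])
# crops
a=cv2.imread('pics/s1.png')[175:250,205:265]; cv2.imwrite('pics/s1d.png',cv2.resize(a,None,fx=8,fy=8,interpolation=cv2.INTER_CUBIC))
E
```

```text
[ 0.6763 -0.1156  0.008 ]
[ 0.6748 -0.2235  0.008 ]
[ 0.4649 -0.2184  0.008 ]
[ 0.4661 -0.1105  0.008 ]
[ 0.57055548 -0.16700674  0.008     ] 0.21009275171609848 -1.3826339518787634
0.3 [array([ 0.4945, -0.1252]), array([ 0.4941, -0.2086])]
0.35 [array([ 0.494 , -0.1249]), array([ 0.4936, -0.2081])]
0.4 [array([ 0.4935, -0.1246]), array([ 0.4931, -0.2076])]
0.45 [array([ 0.4931, -0.1243]), array([ 0.4927, -0.2071])]
0.5 [array([ 0.4927, -0.1241]), array([ 0.4923, -0.2067])]
0.55 [array([ 0.4922, -0.1238]), array([ 0.4918, -0.2062])]
0.6 [array([ 0.4918, -0.1236]), array([ 0.4914, -0.2058])]
0.65 [array([ 0.4914, -0.1234]), array([ 0.491 , -0.2053])]
```

View pics/s1d.png

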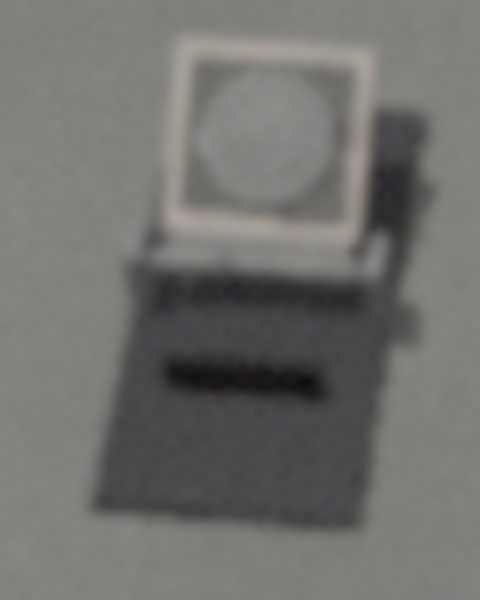

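```bash
python3 - <<'E'
from h import *
p=bot.camera("top"); s=bot.camera("scene")
o=np.array([.5706,-.167,.03]); yw=np.radians(-1.4)
def edge(al,y,r=.09): 
    x=-r*np.cos(al); return o+np.array([x*np.cos(yw)-y*np.sin(yw),x*np.sin(yw)+y*np.cos(yw),r*np.sin(al)])
for al in np.arange(.3,.7,.05):
    print(round(al,2),[((proj(s,edge(al,y))-[205-.5,175-.5])*8).round() for y in(-.04,.04)],[((proj(p,edge(al,y))-[285-.5,170-.5])*6).round() for y in(.04,-.04)])
print("s foot far", [((proj(s,o+[.105,y,-.022])-[204.5,174.5])*8).round() for y in (-.053,.053)])
E
```

```text
0.3 [array([190.,  59.]), array([381.,  71.])] [array([131., 432.]), array([287., 438.])]
0.35 [array([188.,  55.]), array([380.,  67.])] [array([132., 428.]), array([288., 434.])]
0.4 [array([186.,  51.]), array([379.,  63.])] [array([133., 424.]), array([289., 430.])]
0.45 [array([184.,  48.]), array([378.,  60.])] [array([133., 420.]), array([290., 426.])]
0.5 [array([182.,  45.]), array([376.,  58.])] [array([134., 415.]), array([291., 421.])]
0.55 [array([180.,  43.]), array([375.,  56.])] [array([135., 410.]), array([292., 416.])]
0.6 [array([178.,  42.]), array([374.,  54.])] [array([135., 404.]), array([293., 410.])]
0.65 [array([176.,  41.]), array([372.,  53.])] [array([136., 398.]), array([294., 404.])]
s foot far [array([ 95., 511.]), array([364., 526.])]
```

```bash
cat >> h.py <<'E'
from scipy.spatial.transform import Rotation as Ro, Slerp
O=np.array([.5706,-.167,0.]); YW=-1.4
def toolR(p,yaw=YW):
    # tool z = forward, p deg below horizontal; tool x = world left(+y), tool y = z cross x
    y=np.radians(yaw); p=np.radians(p)
    z=np.array([np.cos(p)*np.cos(y),np.cos(p)*np.sin(y),-np.sin(p)]); x=np.array([-np.sin(y),np.cos(y),0])
    return Ro.from_matrix(np.array([x,np.cross(z,x),z]).T)
def w(x,y,z): # stand coords -> world
    c,s=np.cos(np.radians(YW)),np.sin(np.radians(YW)); return O+np.array([c*x-s*y,s*x+c*y,z])
def cur():
    o=bot.get_obs(); return np.array(o["ee_pos"]),Ro.from_euler('xyz',o["tcp_rot"],degrees=True),o
def rows(P0,R0,P1,R1,n):
    sl=Slerp([0,1],Ro.concatenate([R0,R1])); P,R=P0,R0; out=[]
    for i in range(1,n+1):
        Pn=P0+(P1-P0)*i/n; Rn=sl(i/n)
        d=np.r_[(R.inv().apply(Pn-P))*1000,(R.inv()*Rn).as_rotvec()]
        d=np.r_[d[:3].round(1),d[3:].round(4)]
        out.append([float(v) for v in d])
        P=P+R.apply(d[:3])/1000; R=R*Ro.from_rotvec(d[3:])
    return out,P,R
def show(l):
    for i in range(0,len(l),5): print([l[i:i+5]])
E
python3 - <<'E'
from h import *
P,R,o=cur()
l,P1,R1=rows(P,R,np.array([.38,-.16,.26]),toolR(90),20); show(l); print(P1,R1.as_euler('xyz',degrees=True))
E
```

```text
[[[-20.3, -30.9, -0.5, -0.0, -0.0, 0.0682], [-22.4, -29.5, -0.5, -0.0, -0.0, 0.0682], [-24.4, -27.9, -0.5, -0.0, -0.0, 0.0683], [-26.2, -26.2, -0.4, -0.0, -0.0, 0.0682], [-27.9, -24.3, -0.5, -0.0, -0.0, 0.0682]]]
[[[-29.5, -22.4, -0.5, -0.0, -0.0, 0.0682], [-30.9, -20.3, -0.5, -0.0, -0.0, 0.0683], [-32.3, -18.1, -0.5, -0.0, -0.0, 0.0682], [-33.4, -15.9, -0.5, -0.0, -0.0, 0.0682], [-34.5, -13.6, -0.5, -0.0, -0.0, 0.0682]]]
[[[-35.3, -11.2, -0.5, -0.0, -0.0, 0.0682], [-35.9, -8.7, -0.4, -0.0, -0.0, 0.0683], [-36.5, -6.3, -0.5, -0.0, -0.0, 0.0682], [-36.8, -3.8, -0.5, -0.0, -0.0, 0.0682], [-37.0, -1.3, -0.5, -0.0, -0.0, 0.0682]]]
[[[-37.0, 1.3, -0.5, -0.0, -0.0, 0.0682], [-36.9, 3.7, -0.5, -0.0, -0.0, 0.0683], [-36.5, 6.3, -0.5, -0.0, -0.0, 0.0682], [-35.9, 8.7, -0.4, -0.0, -0.0, 0.0682], [-35.3, 11.2, -0.5, -0.0, -0.0, 0.0682]]]
[ 0.37997963 -0.15997069  0.25996991] [-1.79999417e+02 -1.09730135e-04  8.86017708e+01]
```

servo_tool(motion=[[[-20,-31,-0.5,0,0,0.068],[-22,-29,-0.5,0,0,0.068],[-24,-28,-0.5,0,0,0.068],[-26,-26,-0.5,0,0,0.068],[-28,-24,-0.5,0,0,0.068]]], gripper=0)

```text
time: 2.0
ee_pos: [0.1888, 0.3613, 0.2528]
tcp_rot: [180.0, 0.0, 147.2]
wrist_force: [0.6, -0.7, 0.0]
opening: 0.0124
```

servo_tool(motion=[[[-29.5,-22,-0.5,0,0,0.068],[-31,-20,-0.5,0,0,0.068],[-32,-18,-0.5,0,0,0.068],[-33,-16,-0.5,0,0,0.068],[-34,-14,-0.5,0,0,0.068]]])

```text
time: 2.5
ee_pos: [0.2518, 0.1887, 0.2555]
tcp_rot: [179.9, 0.0, 127.7]
wrist_force: [0.9, 1.2, -0.1]
opening: 0.0003
```

servo_tool(motion=[[[-35,-11,-0.5,0,0,0.068],[-36,-9,-0.5,0,0,0.068],[-36.5,-6,-0.5,0,0,0.068],[-37,-4,-0.5,0,0,0.068],[-37,-1,-0.5,0,0,0.068]]])

```text
time: 3.0
ee_pos: [0.3161, 0.0149, 0.2581]
tcp_rot: [179.9, 0.0, 108.2]
wrist_force: [0.9, 1.1, -0.4]
opening: 0.0002
```

servo_tool(motion=[[[-37,1,-0.5,0,0,0.068],[-37,4,-0.5,0,0,0.068],[-36.5,6,-0.5,0,0,0.068],[-36,9,-0.5,0,0,0.068],[-35,11,-0.5,0,0,0.068]]])

```text
time: 3.5
ee_pos: [0.3802, -0.1588, 0.2605]
tcp_rot: [180.0, 0.0, 88.7]
wrist_force: [0.6, 0.9, 0.3]
opening: 0.0001
```

```bash
cat >> h.py <<'E'
def tcp(tx,tz,p): 
    a=np.radians(p); return w(tx-.019*np.cos(a),0,tz+.019*np.sin(a))
E
python3 - <<'E'
from h import *
P,R,o=cur(); print(o["q"].round(1))
T=tcp(-.145,.13,30)
l,P1,R1=rows(P,R,T,toolR(30),10); show(l); print(T,P1,R1.as_euler('xyz',degrees=True))
E
```

```text
[-22.7 -13.5  -6.1  97.3   0.   68.7]
[[[-0.4, 2.9, 12.1, -0.1047, -0.0, 0.0001], [-0.3, 1.6, 12.3, -0.1046, -0.0001, 0.0001], [-0.3, 0.3, 12.5, -0.1047, -0.0, 0.0001], [-0.4, -0.9, 12.4, -0.1046, -0.0, 0.0001], [-0.3, -2.3, 12.2, -0.1047, -0.0001, 0.0001]]]
[[[-0.4, -3.5, 11.9, -0.1046, -0.0, 0.0001], [-0.3, -4.8, 11.5, -0.1047, -0.0001, 0.0001], [-0.4, -5.9, 10.9, -0.1046, -0.0, 0.0001], [-0.3, -7.1, 10.3, -0.1047, -0.0, 0.0001], [-0.4, -8.1, 9.5, -0.1046, -0.0001, 0.0001]]]
[ 0.40919371 -0.16305532  0.1395    ] [ 0.40921145 -0.16306399  0.1394552 ] [1.20002643e+02 2.67720106e-03 8.86005595e+01]
```

servo_tool(motion=[[[-0.4,3,12,-0.105,0,0],[-0.3,1.6,12.3,-0.105,0,0],[-0.3,0.3,12.5,-0.105,0,0],[-0.4,-1,12.4,-0.104,0,0],[-0.3,-2.3,12.2,-0.105,0,0]]])

```text
time: 4.0
ee_pos: [0.3947, -0.1592, 0.1999]
tcp_rot: [149.7, 0.0, 88.9]
wrist_force: [-0.4, 0.2, 0.5]
opening: -0.0001
```

servo_tool(motion=[[[-0.4,-3.5,12,-0.105,0,0],[-0.3,-4.8,11.5,-0.105,0,0],[-0.4,-6,11,-0.104,0,0],[-0.3,-7,10.3,-0.105,0,0],[-0.4,-8,9.5,-0.104,0,0]]])

```text
time: 4.5
ee_pos: [0.4495, -0.2069, 0.1394]
tcp_rot: [121.9, -1.5, 90.8]
wrist_force: [1.5, 0.2, -0.5]
opening: 0.0001
```

```bash
python3 - <<'E'
from h import *
s=bot.camera("scene"); save(s,"s2"); p=bot.camera("wrist"); save(p,"w2"); 
cv2.imwrite('pics/s2c.png',cv2.resize(s["color"][100:260,160:360,::-1],None,fx=3.5,fy=3.5,interpolation=cv2.INTER_CUBIC))
P,R,o=cur(); print(o["q"].round(1),P,R.as_euler('xyz',degrees=True))
T=tcp(-.120,.039,30); T2=tcp(-.068,.039,30)
l,P1,R1=rows(P,R,T,toolR(30),5); show(l); print(T,P1)
l,P1,R1=rows(P1,R1,T2,toolR(30),5); show(l); print(T2,P1)
E
```

```text
[-43.7 -48.5 -59.8  30.9  37.1  63.6] [ 0.4474729 -0.2059073  0.1331709] [122.3932328   -1.88484942  90.62493963]
[[[7.9, -15.9, 7.1, -0.0085, -0.0095, -0.002], [8.0, -15.9, 6.8, -0.0084, -0.0094, -0.0019], [8.1, -16.0, 6.6, -0.0085, -0.0095, -0.002], [8.2, -16.1, 6.4, -0.0085, -0.0094, -0.002], [8.3, -16.0, 6.2, -0.0084, -0.0095, -0.0019]]]
[ 0.43418625 -0.16366612  0.0485    ] [ 0.4341615  -0.16369324  0.04853258]
[[[0.0, 5.2, 9.0, -0.0, 0.0, -0.0], [0.0, 5.2, 9.0, -0.0, 0.0, -0.0], [0.0, 5.2, 9.0, -0.0, 0.0, -0.0], [0.0, 5.2, 9.1, -0.0, 0.0, -0.0], [0.0, 5.2, 9.0, -0.0, 0.0, -0.0]]]
[ 0.48617073 -0.16493659  0.0485    ] [ 0.48620365 -0.1649673   0.04849701]
```

View pics/s2c.png

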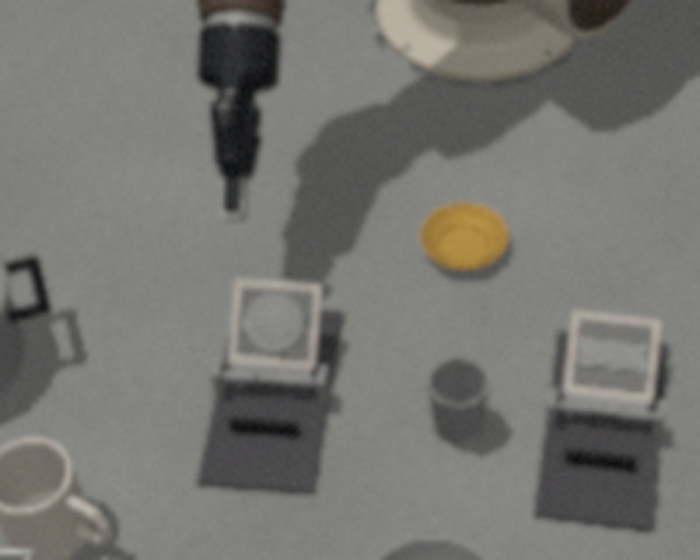

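View pics/w2.png

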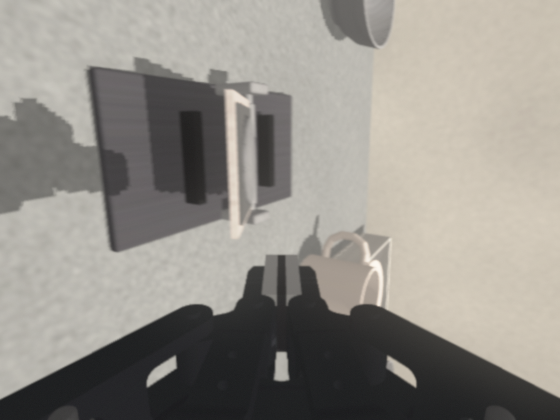

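```bash
cat > k.py <<'E'
import numpy as np
from scipy.optimize import least_squares
rad=np.radians
def fk(q,L):
    L1,L2,z0,r0,d1,D,b=L
    q1,q2,q3,q4,q5=rad(q[:5]); b=rad(b)
    r=r0+L1*np.sin(q2)+L2*np.cos(q3-q2+b); z=z0+L1*np.cos(q2)+L2*np.sin(q3-q2+b)
    p=q2-q3+q4; f=np.array([np.cos(p),0,-np.sin(p)])
    side=np.array([0,1.,0])
    v=np.array([r,0,z])+d1*f+D*(f*np.cos(q5)+side*np.sin(q5))
    c,s=np.cos(q1),np.sin(q1)
    return np.array([c*v[0]-s*v[1],s*v[0]+c*v[1],v[2]])
data=[([76.776,4.979,10.078,95.1,0],[.1258,.5354,.2503]),
([-22.7,-13.5,-6.1,97.3,0],[.3802,-.1588,.2605]),
([-43.7,-48.5,-59.8,30.9,37.1],[.4475,-.2059,.1332])]
E
python3 - <<'E'
from h import *
from k import *
P,R,o=cur(); print(o["q"],P,o["time"])
data[2]=(o["q"][:5],P)
L0=np.array([.42,.5,.185,0,.15,.267,0])
f=lambda L:np.r_[np.concatenate([fk(q,L)-x for q,x in data])*1000,(L-L0)[:6]*20,L[6]*.2]
s=least_squares(f,L0); print(s.x.round(4),s.fun.round(2))
E
```

```text
[-43.70107608 -48.46623783 -59.75296174  30.85349086  37.05744021
  63.62940883] [ 0.4474729 -0.2059073  0.1331709] 4.6
[ 0.4233  0.5256  0.1797 -0.0079  0.1536  0.266   2.3497] [ 0.02  0.03 -0.32 -0.09 -0.21  0.24 -0.04  0.01  0.08  0.07  0.51 -0.11
 -0.16  0.07 -0.02  0.47]
```

```bash
cat >> k.py <<'E'
L=[0.4233,0.5256,0.1797,-0.0079,0.1536,0.266,2.3497]
lo=np.array([-179,-47.5,-64.5,-125,-82]);hi=np.array([179,103,70,130,87])
def ik(P,p,h):  # pitch down deg, heading deg world
    d=np.array([np.cos(rad(p))*np.cos(rad(h)),np.cos(rad(p))*np.sin(rad(h)),-np.sin(rad(p))])
    def res(q):
        e=(fk(q,L)-P)*1000
        q1,q2,q3,q4,q5=rad(q); a=q2-q3+q4
        f=np.array([np.cos(a)*np.cos(q5),np.sin(q5),-np.sin(a)*np.cos(q5)])
        g=np.array([np.cos(q1)*f[0]-np.sin(q1)*f[1],np.sin(q1)*f[0]+np.cos(q1)*f[1],f[2]])
        return np.r_[e,(g-d)*300]
    s=least_squares(res,[-25,-20,-20,60,10],bounds=(lo,hi)); return s.x,np.linalg.norm(s.fun)
E
python3 - <<'E'
from h import *
from k import *
for h in (-20,-1.4,15,30,45,60,-45,-60):
    for p in (20,30,40,50,60):
        dd=np.array([np.cos(rad(p))*np.cos(rad(h)),np.cos(rad(p))*np.sin(rad(h)),-np.sin(rad(p))])
        tip=w(-.068,0,.042); q,e=ik(tip-.019*dd,p,h); print(h,p,q.round(0),round(e,1))
E
```

```text
-20 20 [-15. -40. -64.   8.  -5.] 87.4
-20 30 [-16. -43. -64.  16.  -3.] 44.5
-20 40 [-17. -45. -64.  21.  -2.] 0.8
-20 50 [-17. -36. -54.  32.  -2.] 0.0
-20 60 [-18. -27. -44.  43.  -1.] 0.0
-1.4 20 [-38. -32. -64.   3.  37.] 63.7
-1.4 30 [-33. -39. -64.  14.  28.] 27.4
-1.4 40 [-29. -40. -62.  22.  21.] 0.0
-1.4 50 [-27. -33. -52.  34.  16.] 0.0
-1.4 60 [-24. -25. -42.  44.  11.] 0.0
15 20 [-45. -24. -64.  -1.  55.] 12.7
15 30 [-41. -30. -61.  15.  46.] 0.0
15 40 [-37. -28. -53.  29.  37.] 0.0
15 50 [-33. -24. -46.  39.  29.] 0.0
15 60 [-29. -19. -38.  49.  20.] 0.0
30 20 [-48. -11. -51.  20.  67.] 0.0
30 30 [-45. -14. -46.  33.  57.] 0.0
30 40 [-41. -15. -42.  42.  46.] 0.0
30 50 [-37. -14. -37.  49.  36.] 0.0
30 60 [-32. -12. -32.  55.  26.] 0.0
45 20 [-49.  11. -27.  62.  70.] 0.0
45 30 [-46.   4. -28.  59.  60.] 0.0
45 40 [-43.  -0. -28.  59.  50.] 0.0
45 50 [-38.  -3. -26.  61.  40.] 0.0
45 60 [-34.  -4. -24.  63.  29.] 0.0
60 20 [-47.  29.  -6.  93.  64.] 0.0
60 30 [-45.  20. -11.  83.  57.] 0.0
60 40 [-42.  13. -14.  77.  49.] 0.0
60 50 [-38.   8. -15.  74.  40.] 0.0
60 60 [-34.   4. -16.  72.  30.] 0.0
-45 20 [  7. -27. -64.   0. -50.] 34.4
-45 30 [  2. -35. -64.  12. -39.] 4.0
-45 40 [ -2. -34. -57.  25. -32.] 0.0
-45 50 [ -5. -28. -49.  37. -24.] 0.0
-45 60 [ -9. -22. -40.  46. -17.] 0.0
-60 20 [ 10. -18. -59.   6. -62.] 0.0
-60 30 [  7. -21. -53.  24. -53.] 0.0
-60 40 [  3. -21. -47.  35. -43.] 0.0
-60 50 [ -1. -19. -41.  44. -33.] 0.0
-60 60 [ -6. -15. -34.  52. -24.] 0.0
```

```bash
python3 - <<'E'
from h import *
from k import *
for t in [(-.105,.12,48),(-.1,.034,48),(-.073,.034,48)]:
    print(t,ik(tcp(*t),t[2],-1.4))
P,R,o=cur()
l,P1,R1=rows(P,R,tcp(-.105,.12,48),toolR(48),5); show(l); print(P1)
E
```

```text
(-0.105, 0.12, 48) (array([-30.15790516, -43.96410926, -49.80637795,  45.87198497,
        18.77939548]), np.float64(2.3202494023514557e-11))
(-0.1, 0.034, 48) (array([-29.73043022, -40.04675585, -57.56984213,  34.07802888,
        18.5142069 ]), np.float64(1.3971838073893149e-13))
(-0.073, 0.034, 48) (array([-27.61080901, -34.93141046, -55.17082912,  30.82860841,
        17.18982126]), np.float64(7.076311083754596e-14))
[[[8.3, 0.6, 1.0, 0.0544, -0.0097, -0.0005], [8.4, 0.6, 1.0, 0.0543, -0.0096, -0.0004], [8.4, 0.7, 0.8, 0.0544, -0.0097, -0.0005], [8.3, 0.7, 0.7, 0.0543, -0.0097, -0.0005], [8.4, 0.7, 0.6, 0.0544, -0.0097, -0.0004]]]
[ 0.4529356  -0.16413518  0.13408105]
```

servo_tool(motion=[[[8.3,0.6,1,0.054,-0.0097,0],[8.4,0.6,1,0.054,-0.0097,0],[8.4,0.7,0.8,0.054,-0.0097,0],[8.3,0.7,0.7,0.054,-0.0097,0],[8.4,0.7,0.6,0.054,-0.0097,0]]])

```text
time: 5.1
ee_pos: [0.4544, -0.1639, 0.1422]
tcp_rot: [137.8, 0.3, 88.6]
wrist_force: [0.2, 0.2, -0.1]
opening: -0.0001
```

```bash
python3 - <<'E'
from h import *
P,R,o=cur(); print(P,R.as_euler('xyz',degrees=True),o["q"])
l,P1,R1=rows(P,R,tcp(-.1,.034,48),toolR(48),5); show(l); print(P1)
E
```

```text
[ 0.45443791 -0.16391796  0.14220924] [137.8451547    0.32496552  88.63576759] [-29.87607146 -43.97325945 -49.07239388  46.30286247  18.46141074
  67.8771387 ]
[[[0.1, -12.1, 14.4, 0.0005, 0.0008, 0.0009], [-0.0, -12.1, 14.4, 0.0006, 0.0007, 0.0008], [0.0, -12.1, 14.5, 0.0005, 0.0008, 0.0009], [0.0, -12.1, 14.4, 0.0006, 0.0007, 0.0008], [-0.0, -12.1, 14.5, 0.0005, 0.0008, 0.0009]]]
[ 0.45793535 -0.16422123  0.0480774 ]
```

servo_tool(motion=[[[0,-12,14.5,0,0,0],[0,-12,14.5,0,0,0],[0,-12,14.5,0,0,0],[0,-12,14.5,0,0,0]]])

```text
time: 5.5
ee_pos: [0.4584, -0.1646, 0.066]
tcp_rot: [137.7, 0.3, 88.7]
wrist_force: [-0.9, 0.3, -0.1]
opening: -0.0
```

```bash
python3 - <<'E'
from h import *
s=bot.camera("scene"); save(s,"s3")
cv2.imwrite('pics/s3c.png',cv2.resize(s["color"][130:260,180:340,::-1],None,fx=4.5,fy=4.5,interpolation=cv2.INTER_CUBIC))
p=bot.camera("wrist"); save(p,"w3")
P,R,o=cur(); print(P,R.as_euler('xyz',degrees=True),o["q"],o["wrist_force"])
l,P1,R1=rows(P,R,tcp(-.1,.034,48),toolR(48),2); show(l); 
l,P1,R1=rows(P1,R1,tcp(-.073,.034,48),toolR(48),3); show(l); print(P1)
E
```

```text
[ 0.45719613 -0.16396464  0.06326481] [137.95472508   0.14806781  88.65970443] [-29.71312897 -41.55002754 -56.68684998  36.38786481  18.45537597
  68.06002798] [-0.85651426 -0.09501884  0.21998032]
[[[-0.1, -4.8, 5.9, 0.0004, 0.0006, 0.0013], [-0.1, -4.8, 5.8, 0.0004, 0.0006, 0.0012]]]
[[[-0.0, 6.7, 6.0, -0.0, 0.0, 0.0], [-0.0, 6.7, 6.1, -0.0, 0.0, 0.0], [-0.0, 6.7, 6.0, -0.0, 0.0, 0.0]]]
[ 0.48493449 -0.16487155  0.04814558]
```

View pics/s3c.png

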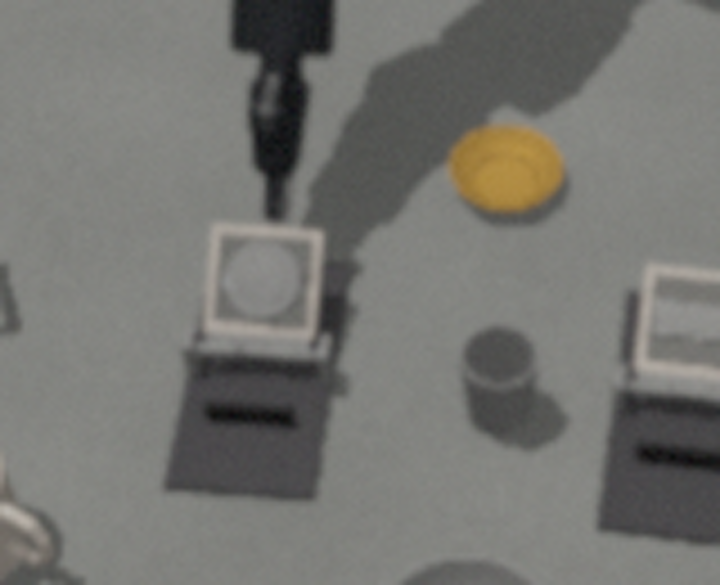

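View pics/w3.png

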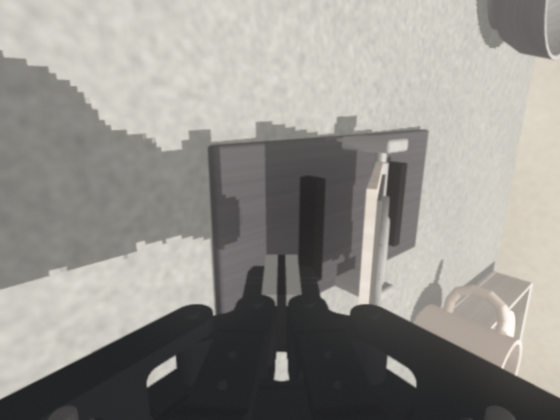

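servo_tool(motion=[[[0,-4.8,6,0,0,0.001],[0,-4.8,6,0,0,0.001],[0,6.7,6,0,0,0],[0,6.7,6,0,0,0],[0,6.7,6,0,0,0]]])

```text
time: 6.1
ee_pos: [0.4874, -0.1657, 0.0503]
tcp_rot: [137.6, 0.1, 88.5]
wrist_force: [-0.3, 0.3, 0.7]
opening: 0.0
```

```bash
cat >> h.py <<'E'
def circ(a,p,r=.065,gap=0.):
    a=np.radians(a); q=np.radians(p)
    c=np.array([-r*np.cos(a),.03+r*np.sin(a)])+(.002+gap)*np.array([-np.sin(a),-np.cos(a)])
    return c-.0145*np.array([np.sin(q),np.cos(q)])   # upper corner on the back
E
python3 - <<'E'
from h import *
from k import *
s=bot.camera("scene"); save(s,"s4")
cv2.imwrite('pics/s4c.png',cv2.resize(s["color"][150:260,190:310,::-1],None,fx=5,fy=5,interpolation=cv2.INTER_CUBIC))
P,R,o=cur(); print(P,R.as_euler('xyz',degrees=True),o["q"],o["wrist_force"])
Pc,Rc=P,R
for a,p in [(45,48),(60,48),(75,48),(90,48),(105,48),(120,52),(135,60),(150,70),(165,80),(175,90)]:
    t=circ(a,p); T=tcp(*t,p); q,e=ik(T,p,-1.4)
    n=max(2,int(np.ceil(np.linalg.norm(T-Pc)/.010)))
    l,Pc,Rc=rows(Pc,Rc,T,toolR(p),n); print(a,p,t.round(3),q.round(0),round(e,1)); show(l)
E
```

```text
[ 0.48822129 -0.16576349  0.05054537] [1.37597390e+02 1.36790035e-01 8.85565336e+01] [-27.49479768 -35.3410057  -55.42137427  30.51725642  17.13166477
  70.07016526] [ 0.52085557 -0.66391985 -0.04630622]
45 48 [-0.058  0.065] [-27. -34. -51.  34.  17.] 0.0
[[[0.2, 6.9, -3.3, 0.0018, 0.0006, 0.0003], [0.2, 6.9, -3.3, 0.0017, 0.0005, 0.0002], [0.1, 6.9, -3.4, 0.0018, 0.0006, 0.0003], [0.2, 6.9, -3.3, 0.0017, 0.0006, 0.0002]]]
60 48 [-0.045  0.076] [-26. -32. -49.  34.  16.] 0.0
[[[0.0, 8.5, 0.4, 0.0, -0.0, 0.0], [0.0, 8.5, 0.4, 0.0, -0.0, 0.0]]]
75 48 [-0.03   0.083] [-25. -30. -47.  33.  15.] 0.0
[[[0.0, 8.1, 2.6, 0.0, -0.0, 0.0], [0.0, 8.1, 2.6, 0.0, -0.0, 0.0]]]
90 48 [-0.013  0.085] [-24. -28. -45.  32.  15.] 0.0
[[[0.0, 7.1, 4.6, 0.0, -0.0, 0.0], [0.0, 7.1, 4.6, 0.0, -0.0, 0.0]]]
105 48 [0.004 0.084] [-23. -25. -44.  31.  14.] 0.0
[[[0.0, 5.7, 6.3, 0.0, -0.0, 0.0], [0.0, 5.8, 6.2, 0.0, -0.0, 0.0]]]
120 52 [0.019 0.078] [-21. -19. -39.  35.  12.] 0.0
[[[0.0, 4.5, 7.1, 0.0349, -0.0, 0.0], [0.0, 4.8, 6.9, 0.0349, -0.0, 0.0]]]
135 60 [0.032 0.07 ] [-20. -11. -29.  43.   9.] 0.0
[[[0.0, 3.8, 7.2, 0.0698, -0.0, 0.0], [0.0, 4.3, 7.0, 0.0699, -0.0, 0.0]]]
150 70 [0.042 0.059] [-18.  -1. -18.  54.   6.] 0.0
[[[0.0, 3.1, 7.3, 0.0872, -0.0, 0.0], [0.0, 3.7, 6.9, 0.0873, -0.0, 0.0]]]
165 80 [0.048 0.046] [-16.   9.  -7.  65.   3.] 0.0
[[[0.0, 2.4, 7.4, 0.0873, -0.0, 0.0], [0.0, 3.1, 7.1, 0.0872, 0.0, 0.0]]]
175 90 [0.05  0.038] [-15.  19.   5.  76.   0.] 0.0
[[[0.0, 1.9, 4.5, 0.0873, 0.0, 0.0], [0.0, 2.3, 4.4, 0.0873, 0.0, 0.0]]]
```

View pics/s4c.png

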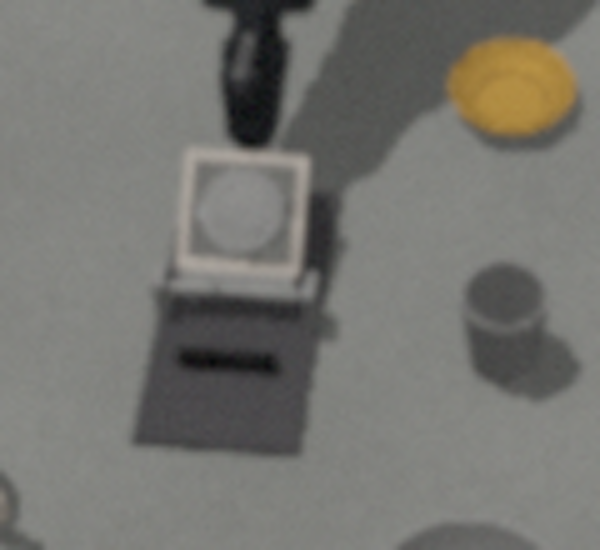

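servo_tool(motion=[[[0.2,7,-3.3,0.0018,0,0],[0.2,7,-3.3,0.0018,0,0],[0,7,-3.3,0.0018,0,0],[0.2,7,-3.3,0.0018,0,0]]])

```text
time: 6.55
ee_pos: [0.4982, -0.1652, 0.0789]
tcp_rot: [138.1, 0.1, 88.5]
wrist_force: [0.0, 0.3, -1.5]
opening: -0.0003
```

servo_tool(motion=[[[0,8.5,0.4,0,0,0],[0,8.5,0.4,0,0,0],[0,8,2.6,0,0,0],[0,8,2.6,0,0,0]]])

```text
time: 6.95
ee_pos: [0.5274, -0.166, 0.0963]
tcp_rot: [138.1, 0.1, 88.5]
wrist_force: [-3.2, -0.9, 0.1]
opening: -0.0004
```

```bash
python3 - <<'E'
from h import *
s=bot.camera("scene"); save(s,"s5")
cv2.imwrite('pics/s5c.png',cv2.resize(s["color"][130:260,170:330,::-1],None,fx=4.5,fy=4.5,interpolation=cv2.INTER_CUBIC))
P,R,o=cur(); print(P,R.as_euler('xyz',degrees=True),o["wrist_force"], tcp(*circ(75,48),48))
E
```

```text
[ 0.52831207 -0.16607858  0.09693131] [1.38008277e+02 1.30755649e-01 8.85477936e+01] [0.17105377 0.04706334 0.65661957] [ 0.52836844 -0.16596788  0.0966849 ]
```

View pics/s5c.png

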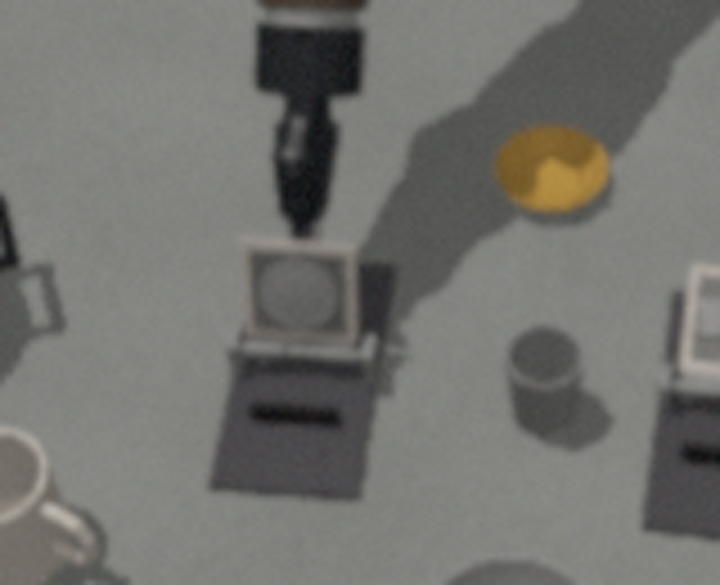

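servo_tool(motion=[[[0,7,4.6,0,0,0],[0,7,4.6,0,0,0],[0,5.8,6.2,0,0,0],[0,5.8,6.2,0,0,0]]])

```text
time: 7.4
ee_pos: [0.561, -0.1668, 0.097]
tcp_rot: [138.1, 0.1, 88.5]
wrist_force: [-2.9, 0.2, 2.3]
opening: 0.0002
```

servo_tool(motion=[[[0,4.5,7,0.035,0,0],[0,4.8,7,0.035,0,0],[0,3.8,7.2,0.07,0,0],[0,4.3,7,0.07,0,0]]])

```text
time: 7.8
ee_pos: [0.5915, -0.1675, 0.0848]
tcp_rot: [150.3, 0.1, 88.5]
wrist_force: [-2.5, -0.8, 0.1]
opening: -0.0003
```

```bash
python3 - <<'E'
from h import *
s=bot.camera("scene"); save(s,"s6")
cv2.imwrite('pics/s6c.png',cv2.resize(s["color"][130:260,170:330,::-1],None,fx=4.5,fy=4.5,interpolation=cv2.INTER_CUBIC))
P,R,o=cur(); print(P,R.as_euler('xyz',degrees=True),o["wrist_force"], tcp(*circ(135,60),60))
Pc,Rc=P,R
for a,p in [(150,70),(165,80),(172,90)]:
    t=circ(a,p,.065+.007*(a-135)/15); T=tcp(*t,p)
    l,Pc,Rc=rows(Pc,Rc,T,toolR(p),3); print(a,T); show(l)
E
```

```text
[ 0.59334375 -0.16767456  0.08542528] [1.50420513e+02 1.33890573e-01 8.85661363e+01] [-2.73436683 -0.04803469  0.4403499 ] [ 0.59308365 -0.16754949  0.08658064]
150 [ 0.6118176  -0.16800734  0.08062692]
[[[0.0, 4.6, 4.4, 0.0557, 0.0008, 0.0001], [0.1, 4.8, 4.2, 0.0558, 0.0008, 0.0002], [0.0, 5.0, 3.9, 0.0557, 0.0008, 0.0001]]]
165 [ 0.6287941  -0.16842223  0.068572  ]
[[[0.0, 3.9, 5.7, 0.0582, -0.0, 0.0], [0.0, 4.3, 5.5, 0.0582, -0.0, 0.0], [0.0, 4.6, 5.2, 0.0581, -0.0, 0.0]]]
172 [ 0.6372678  -0.16862933  0.06242984]
[[[0.0, 2.4, 2.5, 0.0582, -0.0, 0.0], [0.0, 2.6, 2.4, 0.0582, -0.0, 0.0], [0.0, 2.7, 2.2, 0.0582, -0.0, 0.0001]]]
```

View pics/s6c.png

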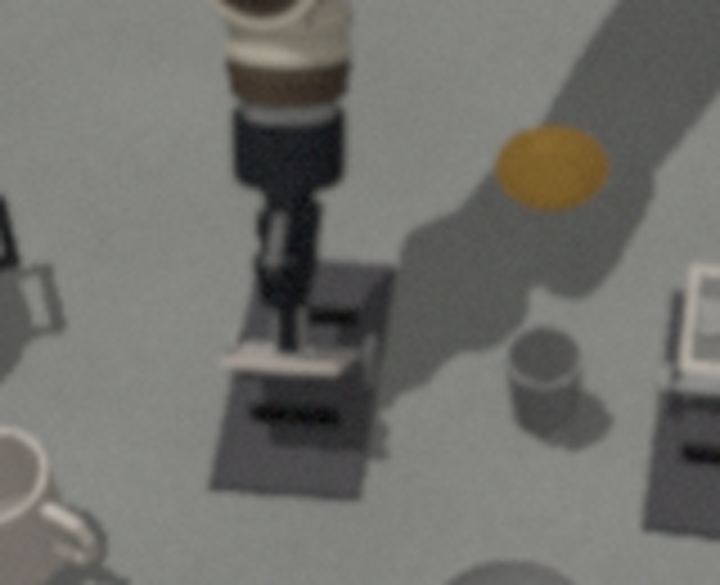

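servo_tool(motion=[[[0,4.6,4.4,0.056,0,0],[0,4.8,4.2,0.056,0,0],[0,5,4,0.056,0,0]]])

```text
time: 8.15
ee_pos: [0.6099, -0.168, 0.0801]
tcp_rot: [159.8, 0.1, 88.5]
wrist_force: [-2.2, -0.4, 1.1]
opening: -0.0002
```

servo_tool(motion=[[[0,3.9,5.7,0.058,0,0],[0,4.3,5.5,0.058,0,0],[0,4.6,5.2,0.058,0,0]]])

```text
time: 8.45
ee_pos: [0.6272, -0.1685, 0.0682]
tcp_rot: [169.8, 0.1, 88.5]
wrist_force: [-1.6, 0.1, 1.9]
opening: 0.0001
```

servo_tool(motion=[[[0,2.4,2.5,0.058,0,0],[0,2.6,2.4,0.058,0,0],[0,2.7,2.2,0.058,0,0]]])

```text
time: 8.75
ee_pos: [0.6357, -0.1687, 0.062]
tcp_rot: [179.8, 0.1, 88.5]
wrist_force: [-0.5, -0.1, 1.7]
opening: 0.0001
```

```bash
python3 - <<'E'
from h import *
s=bot.camera("scene"); save(s,"s7")
cv2.imwrite('pics/s7c.png',cv2.resize(s["color"][130:260,170:330,::-1],None,fx=4.5,fy=4.5,interpolation=cv2.INTER_CUBIC))
P,R,o=cur(); print(P,R.as_euler('xyz',degrees=True),o["wrist_force"])
E
```

```text
[ 0.63620791 -0.16852705  0.06081039] [1.79970118e+02 8.54524085e-02 8.85513046e+01] [-4.4383405   0.53843427  0.43035262]
```

View pics/s7c.png

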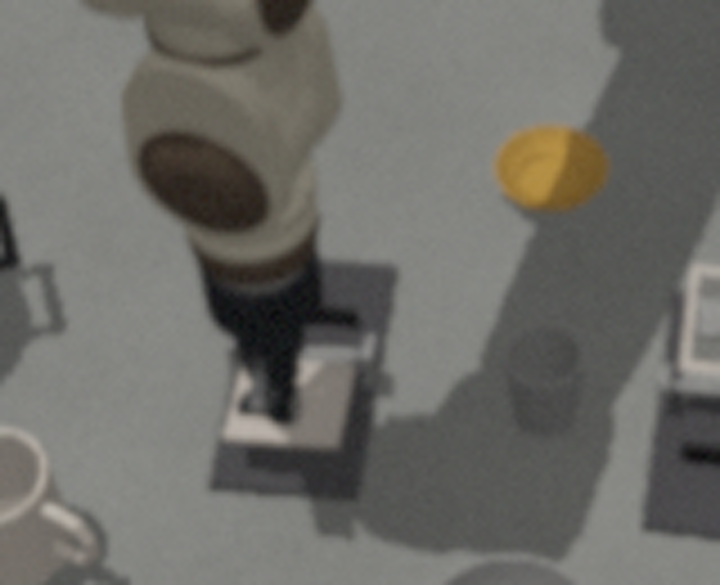

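servo_tool(motion=[[[0,0,3,0,0,0],[0,0,3,0,0,0]]])

```text
time: 9.0
ee_pos: [0.6356, -0.1687, 0.0562]
tcp_rot: [179.5, 0.1, 88.5]
wrist_force: [0.8, 0.7, 1.5]
opening: 0.0001
```

servo_tool(motion=[[[0,0,2,0,0,0],[0,0,0,0,0,0]]])

```text
time: 9.2
ee_pos: [0.6348, -0.1688, 0.0546]
tcp_rot: [179.6, 0.1, 88.5]
wrist_force: [-0.0, 0.1, -1.0]
opening: -0.0002
```

servo_tool(motion=[[[0,0,1.5,0,0,0],[0,0,0,0,0,0]]])

```text
time: 9.4
ee_pos: [0.635, -0.1688, 0.0532]
tcp_rot: [179.7, 0.1, 88.5]
wrist_force: [-0.0, -0.1, 0.3]
opening: 0.0
```

servo_tool(motion=[[[0,0,2,0,0,0],[0,0,0,0,0,0]]])

```text
time: 9.6
ee_pos: [0.6353, -0.1688, 0.0511]
tcp_rot: [179.7, 0.1, 88.5]
wrist_force: [0.3, 0.8, 1.6]
opening: 0.0002
```

servo_tool(motion=[[[0,0,2,0,0,0],[0,0,0,0,0,0]]])

```text
time: 9.8
ee_pos: [0.6354, -0.1688, 0.0508]
tcp_rot: [179.6, 0.1, 88.5]
wrist_force: [-6.0, 1.3, 12.3]
opening: -0.0
```

servo_tool(motion=[[[0,0,1.5,0,0,0],[0,0,0,0,0,0],[0,0,0,0,0,0]]])

```text
time: 10.1
ee_pos: [0.6354, -0.1688, 0.0506]
tcp_rot: [179.6, 0.1, 88.5]
wrist_force: [-9.5, 2.0, 21.8]
opening: 0.0002
```

Solid at the stop. Lift straight up and retreat.

servo_tool(motion=[[[0,0,-3,0,0,0],[0,0,-10,0,0,0],[0,0,-30,0,0,0],[0,0,-40,0,0,0],[0,0,-40,0,0,0]]])

```text
time: 10.6
ee_pos: [0.6343, -0.1684, 0.1717]
tcp_rot: [179.7, 0.1, 88.5]
wrist_force: [0.5, -0.8, 1.2]
opening: -0.0003
```

servo_tool(motion=[[[0,-20,-40,0,0,0],[0,-45,-20,0,0,0],[0,-45,0,0,0,0],[0,-45,0,0,0,0],[0,-45,0,0,0,0]]])

```text
time: 11.1
ee_pos: [0.4327, -0.1631, 0.2297]
tcp_rot: [179.7, 0.1, 88.6]
wrist_force: [-0.3, -0.3, 0.6]
opening: 0.0
```

servo_tool(motion=[[[0,-40,0,0,0,0],[0,-20,0,0,0,0],[0,0,0,0,0,0],[0,0,0,0,0,0]]])

```text
time: 11.5
ee_pos: [0.3747, -0.1619, 0.2297]
tcp_rot: [179.6, 0.1, 88.5]
wrist_force: [0.0, -0.4, 0.1]
opening: 0.0002
```

```bash
python3 - <<'E'
from h import *
s=bot.camera("scene"); save(s,"s8"); t=bot.camera("top"); save(t,"t8")
a=cv2.resize(s["color"][130:310,90:500,::-1],None,fx=1.9,fy=1.9,interpolation=cv2.INTER_CUBIC)
b=cv2.resize(t["color"][140:290,60:470,::-1],None,fx=1.9,fy=1.9,interpolation=cv2.INTER_CUBIC)[:255]
cv2.imwrite('pics/f8.png',np.vstack([a,b]))
cv2.imwrite('pics/f8z.png',np.hstack([cv2.resize(s["color"][175:250,205:265,::-1],None,fx=6,fy=6,interpolation=cv2.INTER_CUBIC),cv2.resize(t["color"][180:255,295:350,::-1],None,fx=6,fy=6,interpolation=cv2.INTER_CUBIC)]))
P,R,o=cur(); print(P,o["time"],o["wrist_force"],o["qd"].round(2))
for al in (3.14,3.05,2.95):
    E=[w(-r*np.cos(al),y,.03+r*np.sin(al)) for r,y in ((.09,-.04),(.09,.04),(.012,-.04))]
    print(al,[((proj(s,e)-[204.5,174.5])*6).round() for e in E],[((proj(t,e)-[294.5,179.5])*6).round()+[360,0] for e in E])
E
```

```text
[ 0.37512891 -0.16183752  0.22915402] 11.6 [-1.00685697 -0.57627802  0.09964749] [ 0.09  0.69  0.04  0.05 -0.11 -0.04]
3.14 [array([ 91., 335.]), array([244., 347.]), array([117., 215.])] [array([588.,  53.]), array([438.,  47.]), array([585., 198.])]
3.05 [array([ 89., 326.]), array([243., 337.]), array([117., 214.])] [array([590.,  51.]), array([439.,  44.]), array([585., 198.])]
2.95 [array([ 87., 314.]), array([242., 325.]), array([117., 212.])] [array([592.,  49.]), array([440.,  43.]), array([586., 198.])]
```

View pics/f8.png

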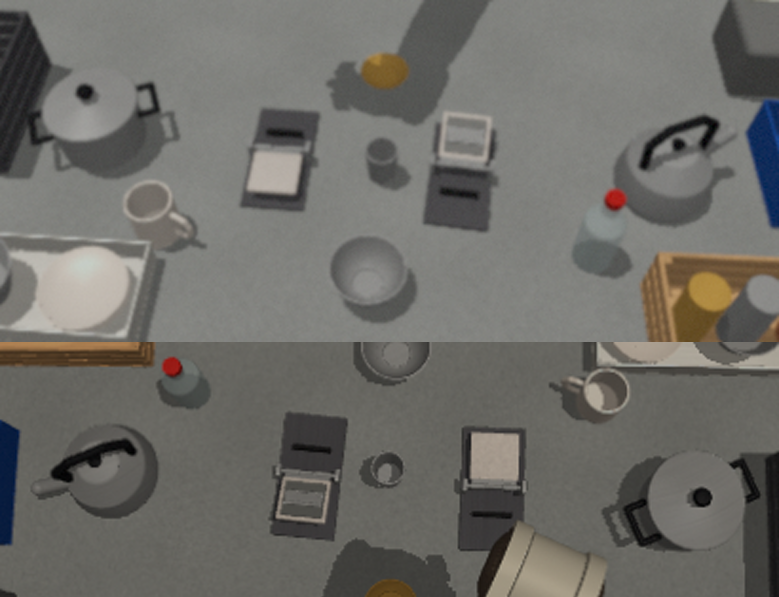

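View pics/f8z.png

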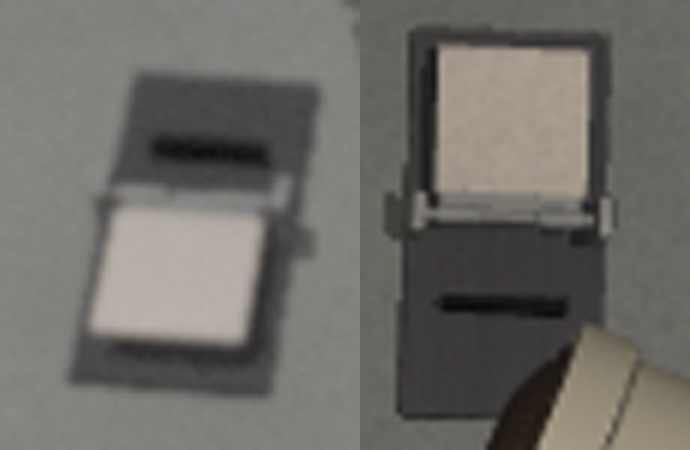

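```bash
python3 -c "
from workcell import bot
print(bot.job_done())"
```

```text
the job is handed in; nothing more can be done
None
```

I flipped the round-sample leaf over its spine and pressed it flat on the far side, then handed the job in about 11.6 s into the 40 s. I kept the gripper shut and pushed the leaf from underneath with the fingertips, so it was never pinched.

- **Pressing:** the leaf met its stop with the fingertips at about 32 mm height, where a level leaf's back should be. I pressed to about 22 N upward (24 N in total), then lifted straight up and backed away to TCP (0.375, -0.162, 0.229).
- **Leaf position:** in both camera views the white back faces up. The free edge sits where I worked out it should for about 3.14 rad, so level.
- **Everything else:** by eye, the oblong leaf, cup, bowl, dish, kettle, pot, flask and mug look unmoved. The arm reads no contact force beyond noise.
- **What went wrong:** my first approach at 30° below horizontal hit a joint-range limit (joint 2). The arm stopped at the edge of its range, off to the side in free air, and touched nothing. I then used 48° instead.

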